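# Stand the fallen sauce bottle back in its lane and lock the stop bar

### The job

One sauce bottle has fallen over out of the front row of the three-lane tray: stand it upright again, set down gently on the tray floor in the empty front place of its lane, in line with the bottles beside it. Then turn the lock collar, which has a lever, until the stop bar lies fully home across the front of all three lanes, its pointer at the locked mark. Do not knock over or shift the other bottles, and leave the things around the tray where they are.

Things in the scene. Friction and masses are not known exactly. Their poses are not given: they have to be found in the camera images.
- tray: fixed aluminium lane tray. Origin on the table under the middle front place; its x runs along the lanes away from the open front, y to the left seen from the front. Floor top at 4 mm, x -105 to +105 mm, 220 mm wide. Four rails (4 mm wide, tops at 16 mm) at y -102, -34, 34, 102 mm, x -30 to +105 mm, make three lanes; wire fence 74 mm high at the back. Bar's rest at x -45, y -118 mm, 66 mm high
- place0 (a point): on the tray floor: centre of the front place of the left lane (tray y = +68 mm). Exactly one of the three front places is empty: the one where the fallen bottle's base lies
- place1 (a point): the same, middle lane (tray y = 0)
- place2 (a point): the same, right lane (tray y = -68 mm)
- fallen: the fallen glass sauce bottle, about 0.28 kg, lying in its lane, neck sticking out of the tray's open front. Body 50 mm in diameter up to 95 mm from the underside, shoulder to 120 mm, neck 24 mm in diameter to 168 mm, cap 27 mm in diameter to 183 mm. Origin at the centre of its underside; z axis from underside to cap
- stop (a joint): lock collar with stop bar on an upright post: 0 = fully open (bar pointing forward, out of the tray's front and a little outward), growing anticlockwise from above as the bar swings in front of the lanes; 1.83 rad = locked mark, bar straight across the front; end stop at 1.86 rad. Stays where it is left (friction 0.12 N m)
- lever_knob (a point): point on the lever's upright black knob (24 mm in diameter, from 44 to 100 mm above the table), on its axis at 85 mm height; 75 mm from the collar's axis, 30 degrees clockwise (from above) of the bar; turns with the collar
- collar_axis (a point): on the collar's axis, 50 mm above the table, at tray x -50, y +132 mm. The collar is 48 mm in diameter, from 34 to 69 mm high, on a fixed post 79 mm high. The steel stop bar reaches 260 mm from this axis, 8 mm thick, 43 to 57 mm above the table; locked, it stands 50 mm in front of the front places' centres
- front_a: front row glass sauce bottle like the fallen one (50 mm body, 183 mm tall), standing; origin at the centre of its underside, z up along the bottle
- front_b: front row glass sauce bottle like the fallen one (50 mm body, 183 mm tall), standing; origin at the centre of its underside, z up along the bottle
- back_a: back row, left lane glass sauce bottle like the fallen one (50 mm body, 183 mm tall), standing; origin at the centre of its underside, z up along the bottle, 64 mm behind the front place
- back_b: back row, middle lane glass sauce bottle like the fallen one (50 mm body, 183 mm tall), standing; origin at the centre of its underside, z up along the bottle
- back_c: back row, right lane glass sauce bottle like the fallen one (50 mm body, 183 mm tall), standing; origin at the centre of its underside, z up along the bottle
- can: bystander: food can with a red band, 84 mm in diameter, 115 mm tall; origin at the centre of its underside
- jar: bystander: amber glass jar, 90 mm in diameter, 140 mm tall; origin at the centre of its underside
Things that resemble listed ones, but are neither listed nor needed, are in the scene too. Leave any yellow look-alike of the fallen alone.

How it is judged:
On the way, in this order (a step that is already met when the one before it is completed fails the run):
1. the fallen bottle stands released in its front place while the stop bar is still well short of its mark (angle between fallen's own z axis and vertical below 0.06 rad and height (world z) of fallen below 0.008 m and x of fallen in the frame of tray between -0.02 and 0.03 m and y of fallen in the frame of tray between -0.09 and 0.09 m and contact force between fallen and the fingers below 0.2 N and linear speed of fallen below 0.02 m/s and value of joint stop below 1.4 rad), for 0.2 s.
2. the collar is turned to the locked mark, bar across the front (value of joint stop above 1.77 rad), for 0.2 s.
At the end, for the whole second after the job is handed in: The fallen bottle stands upright (within 0.06 rad), released, on the tray floor in the empty front place (20 mm in front of to 30 mm behind the row's line); the collar is within 0.06 rad of its locked mark; every other bottle is upright, within 20 mm of where it stood (angle between each of fallen, front_a, front_b, back_a, back_b, back_c's own z axis and vertical below 0.06 rad and height (world z) of fallen below 0.008 m and x of fallen in the frame of tray between -0.02 and 0.03 m and y of fallen in the frame of tray between -0.09 and 0.09 m and contact force between fallen and the fingers below 0.2 N and linear speed of fallen below 0.02 m/s and value of joint stop above 1.77 rad and distance of each of front_a, front_b, back_a, back_b, back_c from where it was at the start of the episode below 0.02 m); the robot touches nothing.
It fails at once if another bottle is knocked over (angle between any of front_a, front_b, back_a, back_b, back_c's own z axis and vertical above 0.5 rad).
It fails at once if a thing beside the tray is moved more than 30 mm (distance of any of can, jar from where it was at the start of the episode above 0.03 m).
It fails at once if the bottle is let fall (moves freely faster than 0.5 m/s, a drop of about 13 mm) or banged onto the tray (over 80 N) ((contact force between fallen and the fingers below 0.1 N and linear speed of fallen above 0.5 m/s) or contact force between fallen and tray above 80 N).
It also fails if it takes over 56 s, if anything falls off the work surface, if the arm or the gripper's body presses on something with over 40 N, if the wrist force passes 120 N, or if a joint passes its speed limit or range.

### The arm

A 6-joint arm with a two-finger parallel gripper is mounted at the origin on the work surface. World frame = base frame: x ahead of the robot, y to its left, z up, the work surface at z = 0. Lengths are in m, angles in rad, forces in N, time in s.
With the tool pointing down it reaches from about 0.275 to 0.875 m from the base axis. Payload 12.5 kg.
Tool frame: the origin (TCP) lies midway between the tips of the shut fingers; the grasp point (between the pads) lies 19 mm behind it; z points along the fingers, y is the line along which they close (so a half turn about z gives the same grasp; the last joint's range is limited). The gripper opens to 85 mm and grips with 20 to 120 N. Pads are 22 mm wide; open, the fingers measure 114 mm over their backs; the gripper's body (76 mm by 85 mm) begins 54 mm behind the grasp point. The pads swing forward as they close: fully open they stand 13 mm farther back than shut.
Start: joints at [1.104, 0.351, 1.652, -0, 1.139, -0.085], TCP at [0.205, 0.51, 0.231] pointing down, gripper open.
Joint ranges: [-2.75, 2.75], [-0.79, 2.1], [0.01, 2.65], [-1.57, 4.71], [0.07, 3.14], [-2.87, 2.87]. Speed limits (rad/s): [2.22, 2.22, 2.79, 3.14, 3.14, 3.14].

### API

Orientations are given as a unit quaternion [w, x, y, z].
In Python, from station import * gives the robot as it stands.
- The arm moves only by the tool move_arm, never from a script. Its argument "rows" is text: rows parted by semicolons, each of 7 numbers parted by spaces: the opening, from -1 (shut) to 1 (fully open), then the shift along the tool's x, y, z in cm, then the turn, a rotation vector about the tool's x, y, z in units of 8 degrees (1.0 is 8 degrees). A call has 1 to 20 rows; each row shifts and turns the commanded pose from where the row before left it, along the tool's axes as they then stand; what a row does not reach is not made up. A row lasts 1/8 s, in which the tool goes at most 62.5 mm and 10.7 degrees, less where a joint would pass 70% of its speed; a pose out of reach is approached as far as the arm can. A call with a gripper value outside its range is refused whole. The fingers move at their own pace and stop on an object; "force" is the grip in N (left out, the last holds). Time passes only in rows, so rows that do not move let the fingers close. It gives the time, the measured TCP pose, the force, the opening and the grip force at its end, in the units of the state.
- state(): the state, without advancing time (a new reading comes with each control period).
- get_image(name): name is "scene" or "top"; returns a dict with "image" (480x640x3 uint8, red, green, blue), "z_map" (480x640 float32, m along the optical axis (not along the pixel's ray), 0 where there is no reading), "mtx" (3x3 intrinsics, pixels), "origin" and "rotation" of the camera in the world. Camera axes: x right, y down, z forward; pixel columns grow to the right and rows downward; lengths in m; the calibration is good to about 2 mm. A picture is of the moment at which its call begins.
- job_done(): hands the job in; it is judged then, once.
Trained networks look in the newest picture that a camera, given by its name, has taken for a name from the list of things; names that differ only in an ending like _2 or _b are one class to them, and where a whole thing is asked for, a point or a joint stands for the part that bears it (a point fixed in the world has none). Each returns a list of dicts, best first, with "score" (0 to 1); they miss things now and then, are a little off and sometimes report something else, mostly with a low value. They report only what shows in the picture. A call takes as long as a camera call. They do not tell look-alikes from the thing itself.
- look_for(thing, camera): "location" ([column, row] in pixels, amid what is visible of it).
The state is a dict: "clock": time; "qpos": joint angles; "dq": joint speeds; "tau": joint torques, N m; "ee_pos": TCP position; "tcp_rot": TCP orientation; "force": force on the tool from outside, world axes, zero at the start; "moment": the same for the moment, N m; "grip_width": opening from 0.0 (shut) to 1.0 (fully open); "finger_force": force on a finger pad.
Only numpy, scipy, OpenCV 4.12 (cv2) and the standard library are available. Lean on these libraries where they do the work, as an engineer would, in place of code of your own. Each camera call takes 0.05 s, during which the arm holds its last target. There are 200 camera calls.

## Working session

There is one attempt and no reset: what is moved stays moved. The work goes in short steps, Python scripts to look and compute and a tool call to move; the robot and the scene stay as the last step left them, time stands still between calls to the robot, and variables do not carry over. Pictures are saved under pics/ and viewed, at most 10 in all, crops included, and the job is handed in when it is done.

Besides the shell and the picture viewer there is one more tool, called after "Request:" as name(argument=value, ...) on one line, values as JSON. move_arm: Moves the arm, as the interface text tells. Its arguments: {"type":"object","properties":{"rows":{"type":"string"},"force":{"type":"number"}},"required":["rows"]}

```bash
mkdir -p pics; cat > h.py <<'E'
from station import *
import numpy as np, cv2
def grab(n):
    d=get_image(n); return d
def pts(d):
    z=d["z_map"]; K=np.array(d["mtx"]); v,u=np.mgrid[:480,:640]
    c=np.stack([(u-K[0,2])/K[0,0]*z,(v-K[1,2])/K[1,1]*z,z],-1)
    return c@np.array(d["rotation"]).T+np.array(d["origin"])
def proj(d,p):
    c=(np.array(p)-np.array(d["origin"]))@np.array(d["rotation"]); q=np.array(d["mtx"])@c; return q[:2]/q[2]
E
python3 - <<'E'
from h import *
s=state(); print({k:np.round(v,3).tolist() for k,v in s.items()})
for n in("scene","top"):
    d=grab(n); cv2.imwrite(f"pics/{n}0.png",d["image"][:,:,::-1]); P=pts(d); np.savez(f"{n}0.npz",P=P,im=d["image"])
    print(n,np.round(d["origin"],3),np.round(d["mtx"],0).tolist(),np.round(d["rotation"],2).tolist())
    for t in("fallen","tray","stop","lever_knob","collar_axis","front_a","can","jar"):
        for r in look_for(t,n)[:7]:
            u,v=map(int,np.round(r["location"])); print(t,round(r["score"],2),u,v,np.round(P[min(v,479),min(u,639)],3))
E
```

```text
{'clock': 0.0, 'qpos': [1.104, 0.351, 1.652, 0.0, 1.139, -0.085], 'dq': [-0.001, 0.001, 0.001, -0.0, 0.0, 0.0], 'tau': [0.001, -50.611, -29.141, -0.0, 0.005, -0.0], 'ee_pos': [0.205, 0.51, 0.231], 'tcp_rot': [-0.0, 0.19, 0.982, -0.001], 'force': [-0.249, 0.364, 0.603], 'moment': [0.031, 0.038, 0.014], 'finger_force': 0.0, 'grip_width': 1.004}Traceback (most recent call last):
  File "<stdin>", line 4, in <module>
  File "h.py", line 8, in pts
    return c@np.array(d["rotation"]).T+np.array(d["origin"])
           ~^~~~~~~~~~~~~~~~~~~~~~~~~~
ValueError: matmul: Input operand 1 has a mismatch in its core dimension 0, with gufunc signature (n?,k),(k,m?)->(n?,m?) (size 4 is different from 3)
```

Rotation is a quaternion.

```bash
cat > h.py <<'E'
from station import *
import numpy as np, cv2
from scipy.spatial.transform import Rotation as R
def rot(q): return R.from_quat(q,scalar_first=True).as_matrix()
def grab(n): return get_image(n)
def pts(d):
    z=d["z_map"]; K=np.array(d["mtx"]); v,u=np.mgrid[:480,:640]
    c=np.stack([(u-K[0,2])/K[0,0]*z,(v-K[1,2])/K[1,1]*z,z],-1)
    return c@rot(d["rotation"]).T+np.array(d["origin"])
def proj(d,p):
    c=(np.array(p)-np.array(d["origin"]))@rot(d["rotation"]); q=np.array(d["mtx"])@c; return q[:2]/q[2]
E
python3 - <<'E'
from h import *
for n in("scene","top"):
    d=grab(n); cv2.imwrite(f"pics/{n}0.png",d["image"][:,:,::-1]); P=pts(d); np.savez(f"{n}0.npz",P=P,im=d["image"],o=d["origin"],r=d["rotation"],K=d["mtx"])
    print(n,np.round(d["origin"],3),np.round(d["mtx"],0).tolist(),np.round(d["rotation"],2).tolist())
    for t in("fallen","tray","stop","lever_knob","collar_axis","front_a","can","jar"):
        for r in look_for(t,n)[:7]:
            u,v=map(int,np.round(r["location"])); print(t,round(r["score"],2),u,v,np.round(P[min(v,479),min(u,639)],3))
E
```

```text
scene [ 1.164 -0.49   0.939] [[517.0, 0.0, 324.0], [0.0, 517.0, 239.0], [0.0, 0.0, 1.0]] [-0.31, 0.87, 0.36, -0.13]
fallen 0.91 380 342 [ 0.892 -0.081  0.05 ]
fallen 0.82 287 242 [ 0.582 -0.043  0.05 ]
fallen 0.7 294 146 [0.348 0.19  0.046]
fallen 0.65 242 203 [ 0.42  -0.041  0.054]
tray 0.78 292 228 [0.526 0.019 0.001]
stop 0.64 247 200 [ 0.424 -0.028  0.057]
stop 0.47 298 229 [ 0.572 -0.001  0.051]
lever_knob 0.94 248 199 [ 0.373  0.007 -0.003]
collar_axis 0.74 243 201 [ 0.418 -0.036  0.054]
collar_axis 0.4 294 228 [0.532 0.02  0.006]
front_a 0.63 308 197 [0.549 0.054 0.099]
front_a 0.57 336 232 [0.672 0.02  0.108]
can 0.75 126 325 [ 0.555 -0.414  0.103]
can 0.49 247 198 [ 0.368  0.008 -0.003]
jar 0.68 392 132 [0.538 0.356 0.107]
jar 0.67 246 198 [ 0.366  0.006 -0.003]
top [0.479 0.017 1.262] [[530.0, 0.0, 319.0], [0.0, 530.0, 240.0], [0.0, 0.0, 1.0]] [-0.04, 0.71, -0.7, 0.06]
fallen 0.76 216 380 [0.341 0.208 0.052]
fallen 0.61 343 153 [ 0.87  -0.064  0.052]
fallen 0.59 320 281 [ 0.565 -0.017  0.051]
fallen 0.38 300 281 [0.565 0.029 0.041]
tray 0.86 303 285 [0.558 0.022 0.004]
stop 0.96 306 345 [0.421 0.011 0.057]
lever_knob 0.76 315 349 [ 0.41  -0.01  -0.002]
collar_axis 0.93 316 351 [ 0.405 -0.013  0.002]
front_a 0.88 283 293 [0.53  0.061 0.183]
front_a 0.6 301 238 [0.649 0.028 0.148]
can 0.9 493 310 [ 0.507 -0.39   0.119]
jar 0.9 139 300 [0.51  0.363 0.14 ]
```

View pics/scene0.png

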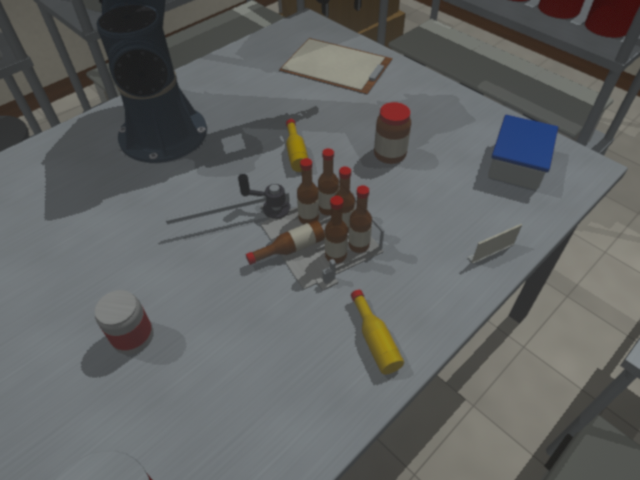

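View pics/top0.png

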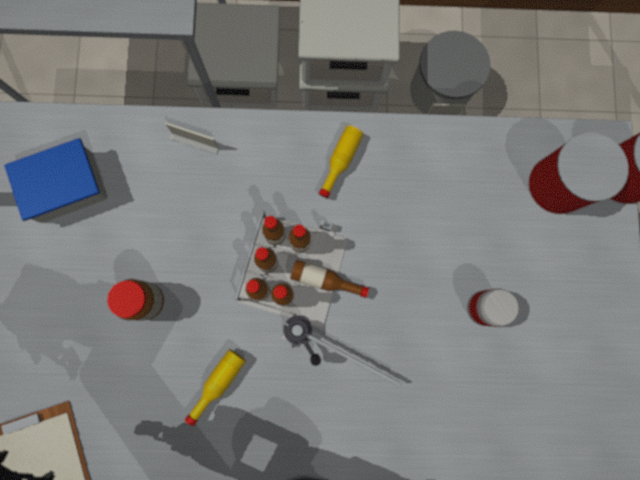

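Top view: the three bottle-shaped candidates lying down are the brown labelled one at (330,280), in the middle lane with its cap at (367,292), and yellow look-alikes at (342,160) and (215,387). The brown one is the target. The collar is at (298,328), the knob at (315,359), and the bar points to (408,381). The can and jar are clear of the tray.

```bash
python3 - <<'E'
from h import *
D=np.load("top0.npz"); P=D["P"]; im=D["im"]
cv2.imwrite("pics/crop.png",cv2.resize(im[200:400,220:430,::-1],None,fx=3.6,fy=2.9*1.0 if 0 else 3,interpolation=cv2.INTER_CUBIC)[:600,:800])
def med(mask,box):
    u0,u1,v0,v1=box; m=np.zeros(mask.shape,bool); m[v0:v1,u0:u1]=mask[v0:v1,u0:u1]; return m
hi=(P[...,2]>.176)&(P[...,2]<.192)
m=med(hi,(230,320,205,310)).astype(np.uint8)
n,l,st,c=cv2.connectedComponentsWithStats(m)
caps=[]
for i in range(1,n):
    if st[i,4]>15:
        q=P[l==i]; ce=(q[:,:2].min(0)+q[:,:2].max(0))/2
        caps.append(q.mean(0)); print("cap",np.round(c[i],1),st[i,4],np.round(q.mean(0),4),np.round(ce,4))
# fallen
for n_ in("top0","scene0"):
    D2=np.load(n_+".npz"); Q=D2["P"]; d=dict(mtx=D2["K"],origin=D2["o"],rotation=D2["r"])
    b=(abs(Q[...,0]-.57)<.07)&(Q[...,1]<.08)&(Q[...,1]>-.16)&(Q[...,2]>.02)&(Q[...,2]<.075)
    I=D2["im"].astype(int); b&=(I[...,0]-I[...,2]>15)|((I.min(-1)>100)&(Q[...,2]>.035))
    q=Q[b]; v,u=np.nonzero(b); print(n_,len(q))
    # per-slice ridge
    for y in np.arange(-.14,.07,.015):
        s=q[abs(q[:,1]-y)<.0075]
        if len(s)>3: print(round(y,3),len(s),np.round(s.min(0),3),np.round(s.max(0),3),np.round(np.median(s,0),3))
# collar, knob, bar
for nm,b in(("knob",(P[...,2]>.09)&(P[...,2]<.108)),("post",(P[...,2]>.073)&(P[...,2]<.085)),("collar",(P[...,2]>.062)&(P[...,2]<.073)),("bar",(P[...,2]>.05)&(P[...,2]<.061))):
    b=med(b,(280,415,315,390)); q=P[b]; v,u=np.nonzero(b)
    print(nm,len(q),np.round(q.mean(0),4),np.round(q.min(0),3),np.round(q.max(0),3))
    if nm=="bar": print(cv2.fitLine(q[:,:2].astype(np.float32),cv2.DIST_HUBER,0,.01,.01).ravel())
E
```

```text
cap [270.3 221.6] 139 [0.6755 0.0921 0.1856] [0.6763 0.0929]
cap [299.  230.1] 136 [0.6594 0.0324 0.1861] [0.6599 0.0325]
cap [261.7 252.9] 138 [0.6101 0.1073 0.1858] [0.61   0.1079]
cap [252.6 285.5] 141 [0.5431 0.123  0.1858] [0.5433 0.1234]
cap [280.1 291.4] 135 [0.5326 0.0671 0.1862] [0.5325 0.0673]
top0 1247
-0.125 49 [ 0.532 -0.129  0.024] [ 0.558 -0.118  0.047] [ 0.546 -0.123  0.039]
-0.11 70 [ 0.534 -0.117  0.029] [ 0.56  -0.103  0.047] [ 0.548 -0.11   0.039]
-0.095 61 [ 0.541 -0.101  0.026] [ 0.567 -0.088  0.045] [ 0.552 -0.094  0.037]
-0.08 72 [ 0.545 -0.087  0.028] [ 0.57  -0.073  0.044] [ 0.556 -0.08   0.038]
-0.065 73 [ 0.549 -0.071  0.025] [ 0.579 -0.058  0.05 ] [ 0.562 -0.064  0.041]
-0.05 110 [ 0.547 -0.057  0.027] [ 0.59  -0.043  0.056] [ 0.566 -0.049  0.047]
-0.035 139 [ 0.546 -0.042  0.03 ] [ 0.594 -0.028  0.058] [ 0.569 -0.035  0.05 ]
-0.02 129 [ 0.548 -0.027  0.03 ] [ 0.596 -0.013  0.057] [ 0.57 -0.02  0.05]
-0.005 137 [ 0.554 -0.012  0.031] [0.602 0.002 0.06 ] [ 0.577 -0.005  0.051]
0.01 118 [0.557 0.003 0.031] [0.602 0.017 0.058] [0.578 0.01  0.05 ]
0.025 146 [
[... 912 characters left out ...]
 ]
0.01 78 [0.562 0.003 0.041] [0.61  0.017 0.056] [0.586 0.009 0.051]
0.025 123 [0.566 0.018 0.024] [0.614 0.032 0.058] [0.601 0.025 0.048]
0.04 98 [0.532 0.033 0.02 ] [0.616 0.047 0.055] [0.598 0.039 0.049]
0.055 14 [0.544 0.048 0.02 ] [0.589 0.061 0.05 ] [0.554 0.051 0.023]
0.07 7 [0.555 0.063 0.021] [0.558 0.074 0.026] [0.556 0.07  0.024]
knob 93 [ 0.3931 -0.0097  0.0992] [ 0.381 -0.02   0.091] [0.404 0.002 0.106]
post 101 [0.4507 0.0289 0.0784] [ 0.393 -0.02   0.073] [0.468 0.043 0.084]
collar 256 [0.4538 0.03   0.068 ] [ 0.343 -0.19   0.062] [0.478 0.055 0.073]
bar 467 [ 0.3981 -0.0753  0.0559] [ 0.339 -0.202  0.05 ] [0.474 0.06  0.061]
[ 0.42402357  0.90565115  0.42000824 -0.03395597]
```

View pics/crop.png

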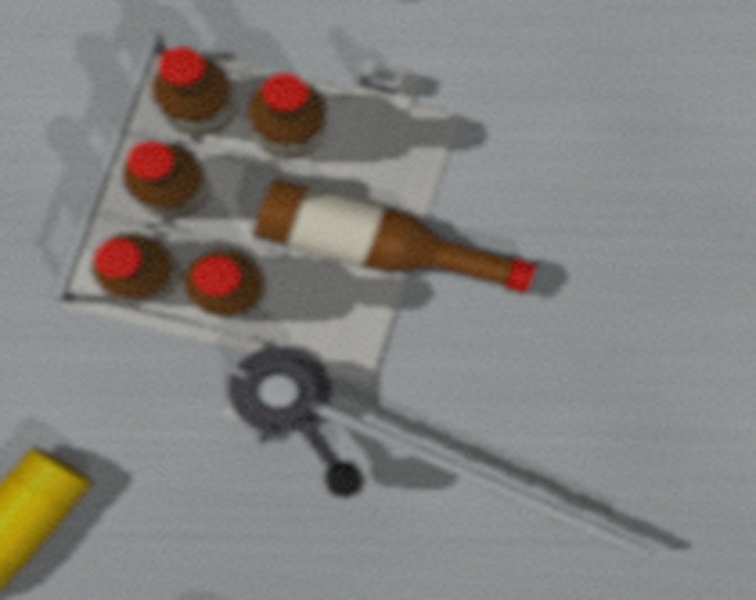

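The crop confirms it: the brown bottle lies in the middle lane, base at crop (275,210), cap at (520,275), pointing out of the open front. I'll raise the arm and carry it round to the front side.

Request:
move_arm(rows="1 0 0 -5 0 0 0;1 0 0 -5 0 0 0;1 -4 -3.9 0 0 0 0.7;1 -4 -3.9 0 0 0 0;1 -4 -3.9 0 0 0 0;1 -4 -3.9 0 0 0 0")

```text
clock: 1.7
ee_pos: [0.2802, 0.2985, 0.3314]
tcp_rot: [0.0, 0.237, 0.971, 0.0]
force: [1.0, -0.5, 0.8]
grip_width: 1.001
finger_force: 0.0
```

```bash
cat >> h.py <<'E'
def S():
    s=state(); return np.array(s["ee_pos"]),rot(s["tcp_rot"]),s
def rel(target,Rt=None):
    """shift (cm) and turn (units) from the present pose, in tool axes"""
    p,r,_=S(); out=np.round(r.T@(np.array(target)-p)*100,2)
    return out, (None if Rt is None else np.round(R.from_matrix(r.T@Rt).as_rotvec()/np.radians(8),2))
def frame(z,y):
    z=np.array(z,float); z/=np.linalg.norm(z); y=np.array(y,float); y-=z*(y@z); y/=np.linalg.norm(y)
    return np.stack([np.cross(y,z),y,z],1)
def tilt(a,phi):
    "tool leading along a (plan direction), phi below horizontal, closing horizontally"
    a=np.array([a[0],a[1],0.]); a/=np.linalg.norm(a)
    return frame(np.cos(phi)*a-np.sin(phi)*np.array([0,0,1]),[a[1],-a[0],0])
E
python3 - <<'E'
from h import *
p,r,s=S(); print(s["clock"],p,np.round(r,3),np.round(s["qpos"],3))
Rt=tilt([.25,.968],np.pi/2); print(rel([.52,-.2,.35],Rt))
E
```

```text
1.7 [0.28015824 0.29849513 0.3313862 ] [[-0.887  0.461  0.   ]
 [ 0.461  0.887  0.   ]
 [-0.     0.    -1.   ]] [ 0.703 -0.014  1.839 -0.     1.316 -0.388]
(array([-44.26, -33.18,  -1.86]), array([ 0.  , -0.  ,  9.63]))
```

Request:
move_arm(rows="1 -3.7 -2.8 0 0 0 0;1 -3.7 -2.8 0 0 0 0;1 -3.7 -2.8 0 0 0 0;1 -3.7 -2.8 0 0 0 0;1 -3.7 -2.8 0 0 0 0;1 -3.7 -2.8 0 0 0 0;1 -3.7 -2.8 0 0 0 0;1 -3.7 -2.8 0 0 0 0;1 -3.7 -2.8 0 0 0 0;1 -3.7 -2.8 0 0 0 0;1 -3.7 -2.8 0 0 0 0;1 -3.6 -2.4 -1.9 0 0 0;1 0 0 0 0 0 1.2;1 0 0 0 0 0 1.2;1 0 0 0 0 0 1.2;1 0 0 0 0 0 1.2;1 0 0 0 0 0 1.2;1 0 0 0 0 0 1.2;1 0 0 0 0 0 1.2;1 0 0 0 0 0 1.2")

```text
clock: 4.2
ee_pos: [0.5198, -0.1988, 0.3503]
tcp_rot: [-0.0, 0.791, 0.612, -0.0]
force: [0.4, -0.3, -0.4]
grip_width: 1.001
finger_force: 0.0
```

Request:
move_arm(rows="1 0 0 0 0 1 0;1 0 0 0 0 1 0;1 0 0 0 0 0 0;1 0 0 0 0 0 0")

```text
clock: 4.7
ee_pos: [0.5198, -0.1988, 0.3503]
tcp_rot: [-0.085, 0.782, 0.608, 0.109]
force: [0.1, -0.6, 0.5]
grip_width: 1.003
finger_force: 0.0
```

```bash
python3 - <<'E'
from h import *
p,r,s=S(); q=s["qpos"]; print(s["clock"],p,np.round(r,4),np.round(q,4))
Rz=lambda t:R.from_euler("z",t).as_matrix(); Ry=lambda t:R.from_euler("y",t).as_matrix()
for s4 in(1,-1):
    print(s4,np.round(Rz(q[0])@Ry(q[1]+q[2])@Rz(s4*q[3])@Ry(q[4])@Rz(q[5])@Rz(np.pi/2),4))
# fit lengths from three readings
data=[([1.104,.351,1.652,0,1.139,-.085],[.205,.51,.231]),([.703,-.014,1.839,0,1.316,-.388],[.2802,.2985,.3314]),(list(q),list(p))]
A=[];b=[]
for qq,pp in data:
    for s4 in(1,):
        R1=Rz(qq[0]);R2=R1@Ry(qq[1]);R3=R2@Ry(qq[2]);R6=R3@Rz(qq[3])@Ry(qq[4])
        A.append(np.stack([np.array([0,0,1.]),R1[:,0],R2[:,2],R3[:,0],R3[:,2],R6[:,2]],1)); b.append(pp)
A=np.vstack(A); b=np.concatenate(b)
x,res,rk,sv=np.linalg.lstsq(A,b,rcond=None); print("d1 a1 a2 a3 d4 d6",np.round(x,3),rk,np.round(sv,3),np.abs(A@x-b).max())
E
```

```text
4.7 [ 0.51981801 -0.19880633  0.35029923] [[ 2.373e-01  9.691e-01  6.730e-02]
 [ 9.322e-01 -2.467e-01  2.650e-01]
 [ 2.734e-01 -1.000e-04 -9.619e-01]] [-0.5737  0.3007  1.4515  0.2632  1.483  -0.36  ]
1 [[ 2.373e-01  9.691e-01  6.730e-02]
 [ 9.322e-01 -2.467e-01  2.650e-01]
 [ 2.734e-01 -1.000e-04 -9.619e-01]]
-1 [[ 0.1548  0.9645 -0.2139]
 [ 0.9663 -0.1929 -0.1703]
 [-0.2055 -0.1804 -0.9619]]
d1 a1 a2 a3 d4 d6 [0.471 0.022 0.523 0.115 0.434 0.444] 6 [3.438 2.456 0.272 0.209 0.129 0.109] 0.04154302320217049
```

Request:
move_arm(rows="1 0 0 0 0 1.2 0;1 0 0 0 0 1.2 0;1 0 0 0 0 0 0")

```text
clock: 5.08
ee_pos: [0.5194, -0.1993, 0.349]
tcp_rot: [-0.186, 0.753, 0.584, 0.238]
force: [0.4, 0.2, -0.1]
grip_width: 1.001
finger_force: 0.0
```

```bash
python3 - <<'E'
from h import *
p,r,s=S(); print(s["clock"],p.round(4).tolist(),np.round(s["qpos"],4).tolist())
E
```

```text
5.075 [0.5194, -0.1993, 0.349] [-0.7024, 0.3739, 1.4445, 0.544, 1.6164, -0.508]
```

Request:
move_arm(rows="1 0 0 0 0 1.2 0;1 0 0 0 0 1.2 0;1 0 0 0 0 0 0;1 0 0 0 0 0 0")

```text
clock: 5.58
ee_pos: [0.5202, -0.1981, 0.3509]
tcp_rot: [-0.279, 0.703, 0.547, 0.359]
force: [-0.5, 0.3, 0.6]
grip_width: 0.997
finger_force: 0.0
```

```bash
python3 - <<'E'
from h import *
p,r,s=S(); q=s["qpos"]; print(s["clock"],p.round(4).tolist(),np.round(q,4).tolist())
E
```

```text
5.575 [0.5202, -0.1981, 0.3509] [-0.7903, 0.4677, 1.4505, 0.785, 1.7649, -0.6086]
```

```bash
cat > kin.py <<'E'
from h import *
from scipy.optimize import least_squares
Rz=lambda t:R.from_euler("z",t).as_matrix(); Ry=lambda t:R.from_euler("y",t).as_matrix()
data=[([1.104,.351,1.652,0,1.139,-.085],[.205,.51,.231]),([.703,-.014,1.839,0,1.316,-.388],[.2802,.2985,.3314]),
([-.5737,.3007,1.4515,.2632,1.483,-.36],[.5198,-.1988,.3503]),([-.7024,.3739,1.4445,.544,1.6164,-.508],[.5194,-.1993,.349]),([-.7903,.4677,1.4505,.785,1.7649,-.6086],[.5202,-.1981,.3509])]
def basis(q):
    R1=Rz(q[0]);R2=R1@Ry(q[1]);R3=R2@Ry(q[2]);R4=R3@Rz(q[3]);R5=R4@Ry(q[4])
    return np.stack([[0,0,1.],R1[:,0],R1[:,1],R2[:,2],R3[:,0],R3[:,2],R4[:,0],R4[:,1],R5[:,0],R5[:,2]],1),R5@Rz(q[5])@Rz(np.pi/2)
A=np.vstack([basis(q)[0] for q,_ in data]); b=np.concatenate([p for _,p in data])
X=np.linalg.lstsq(np.vstack([A,1e-3*np.eye(10)]),np.r_[b,np.zeros(10)],rcond=None)[0]
LO=np.array([-2.75,-.79,.01,-1.57,.07,-2.87]);HI=np.array([2.75,2.1,2.65,4.71,3.14,2.87])
def ik(p,Rt,q0):
    def f(q):
        B,r=basis(q); return np.r_[B@X-p,.3*R.from_matrix(Rt.T@r).as_rotvec()]
    s=least_squares(f,np.clip(q0,LO+1e-3,HI-1e-3),bounds=(LO,HI)); return s.x,np.abs(s.fun).max()
def links(q):
    B,_=basis(q); c=B*X; return dict(elbow=c[:,:4].sum(1),wrist=c[:,:8].sum(1))
E
python3 - <<'E'
from kin import *
print(np.round(X,3),np.abs(A@X-b).max())
q=data[-1][0]
O=np.array([.595,.046,0]); yaw=.24; tx=np.array([np.sin(yaw),np.cos(yaw),0])
a=np.array([.252,.967,0]); base=np.array([.5906,.047,.029])
for phi in(27,35,42):
    ph=np.radians(phi)
    for s in(.155,.17):
        Rt=tilt(a,ph); g=base-a*s; t=g+Rt[:,2]*.019
        qq,e=ik(t,Rt,q); L=links(qq)
        # upright
        Ru=tilt(tx,ph+np.pi/2); t2=O+[0,0,.004+s]+Ru[:,2]*.019
        q2,e2=ik(t2,Ru,q); L2=links(q2)
        print(phi,s,"lie",np.round(t,3),e.round(4),qq.round(2),L["elbow"].round(2),L["wrist"].round(3),"| up",t2.round(3),e2.round(4),q2.round(2),L2["wrist"].round(3))
E
```

```text
[ 0.259 -0.001  0.045  0.487  0.041  0.437  0.     0.001 -0.001  0.265] 5.5713787699834816e-05
27 0.155 lie [ 0.556 -0.087  0.02 ] 0.0 [-0.64  0.96  1.65  1.01  1.35 -1.07] [ 0.35 -0.2   0.54] [ 0.496 -0.314  0.142] | up [0.593 0.038 0.142] 0.0 [ 0.17  0.64  1.5  -0.46  1.24  0.61] [0.62  0.154 0.378]
27 0.17 lie [ 0.552 -0.101  0.02 ] 0.0 [-0.67  0.96  1.64  0.99  1.36 -1.07] [ 0.34 -0.21  0.54] [ 0.492 -0.329  0.142] | up [0.593 0.038 0.157] 0.0 [ 0.17  0.62  1.49 -0.45  1.26  0.6 ] [0.62  0.154 0.393]
35 0.155 lie [ 0.555 -0.088  0.018] 0.0 [-0.62  0.9   1.68  0.95  1.23 -1.01] [ 0.34 -0.18  0.56] [ 0.5   -0.297  0.171] | up [0.592 0.035 0.143] 0.0 [ 0.21  0.69  1.46 -0.56  1.33  0.68] [0.627 0.183 0.361]
35 0.17 lie [ 0.552 -0.102  0.018] 0.0 [-0.64  0.9   1.67  0.93  1.25 -1.01] [ 0.33 -0.19  0.56] [ 0.496 -0.311  0.171] | up [0.592 0.035 0.158] 0.0 [ 0.21  0.67  1.45 -0.56  1.35  0.67] [0.627 0.183 0.376]
42 0.155 lie [ 0.555 -0.089  0.016] 0.0 [-0.58  0.85  1.7   0.89  1.13 -0.95] [ 0.33 -0.16  0.58] [ 0.505 -0.279  0.194] | up [0.592 0.034 0.145] 0.0 [ 0.24  0.73  1.43 -0.64  1.41  0.73] [0.633 0.205 0.342]
42 0.17 lie [ 0.551 -0.104  0.016] 0.0 [-0.61  0.85  1.69  0.87  1.15 -0.96] [ 0.33 -0.17  0.58] [ 0.501 -0.293  0.194] | up [0.592 0.034 0.16 ] 0.0 [ 0.24  0.71  1.43 -0.64  1.43  0.72] [0.633 0.205 0.357]
```

```bash
python3 - <<'E'
from kin import *
a=[.254,.967]; Rt=tilt(a,np.pi/4); g=np.array([.550,-.102,.029]); t=g+Rt[:,2]*.019
print(rel(t,Rt), t.round(4))
p,r,s=S(); pre=t-.1*Rt[:,2]
print("after turn, to pre:",np.round(Rt.T@(pre-p)*100,2), "pre",pre.round(3))
q=s["qpos"]
for P in (pre,t): qq,e=ik(P,Rt,q); print(e.round(4),qq.round(2),links(qq)["wrist"].round(3))
E
```

```text
(array([-20.46,   0.52,  28.91]), array([-0.05, -1.13,  0.05])) [ 0.5534 -0.089   0.0156]
after turn, to pre: [-15.65   0.44  21.77] pre [ 0.535 -0.157  0.086]
0.0 [-0.68  0.73  1.67  0.75  1.25 -0.86] [ 0.487 -0.338  0.274]
0.0 [-0.57  0.83  1.72  0.86  1.09 -0.92] [ 0.505 -0.269  0.204]
```

Request:
move_arm(rows="1 0 0 0 -0.05 -1.13 0.05;1 -3.1 0.1 4.3 0 0 0;1 -3.1 0.1 4.3 0 0 0;1 -3.1 0.1 4.3 0 0 0;1 -3.1 0.1 4.4 0 0 0;1 -3.25 0.04 4.47 0 0 0;1 0 0 2 0 0 0;1 0 0 2 0 0 0;1 0 0 2 0 0 0;1 0 0 0 0 0 0")

```text
clock: 6.82
ee_pos: [0.5464, -0.114, 0.0439]
tcp_rot: [-0.236, 0.731, 0.563, 0.305]
force: [-0.2, 0.7, 0.2]
grip_width: 1.001
finger_force: 0.0
```

```bash
python3 - <<'E'
from kin import *
a=[.254,.967]; Rt=tilt(a,np.pi/4); g=np.array([.550,-.102,.029]); t=g+Rt[:,2]*.019
print(rel(t,Rt),state()["force"])
d=grab("scene"); cv2.imwrite("pics/s1.png",cv2.resize(d["image"][120:340,150:440,::-1],None,fx=2.7,fy=2.7))
E
```

```text
(array([-0.19,  0.04,  3.84]), array([-0.  , -0.04, -0.01])) [-0.18408131  0.71230274  0.2476595 ]
```

View pics/s1.png

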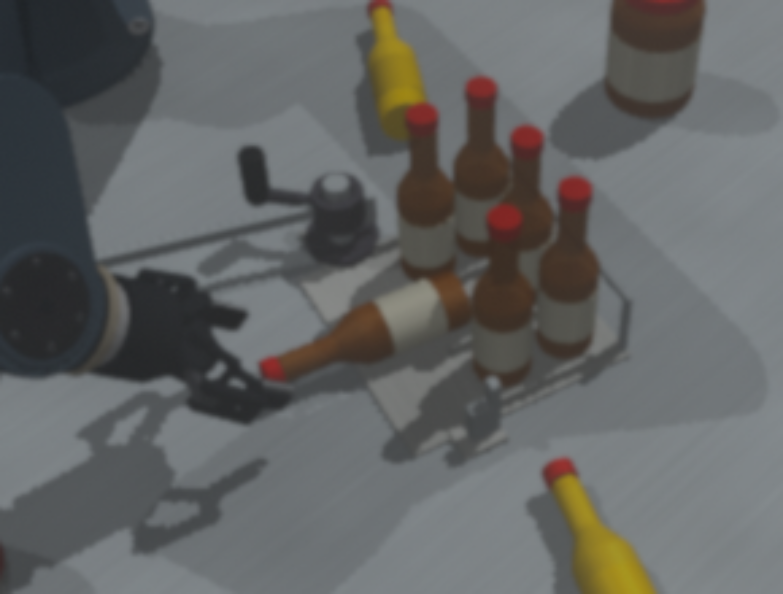

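The open fingers (crop (220,320) and (260,400)) straddle the cap at (272,368), and the wrist is clear of the can. Going on to grasp.

Request:
move_arm(rows="1 -0.1 0 2 0 0 0;1 -0.1 0 1.9 0 0 0;1 0 0 0 0 0 0;-1 0 0 0 0 0 0;-1 0 0 0 0 0 0;-1 0 0 0 0 0 0;-1 0 0 0 0 0 0;-1 0 0 0 0 0 0;-1 0 0 0 0 0 0", force=100)

```text
clock: 8.0
ee_pos: [0.5533, -0.0901, 0.0151]
tcp_rot: [-0.235, 0.731, 0.563, 0.305]
force: [0.1, -3.2, 1.0]
grip_width: 0.272
finger_force: 97.5
```

Request:
move_arm(rows="-1 0.7 0 -0.7 0 0 0;-1 1.4 0 -1.4 0 0 0;-1 2.2 0 -2.2 0 0 0;-1 2.2 0 -2.2 0 0 0;-1 2.2 0 -2.2 0 0 0;-1 2.2 0 -2.2 0 0 0;-1 2.2 0 -2.2 0 0 0;-1 0 0 0 0 0 0;-1 0 0 0 0 0 0")

```text
clock: 9.12
ee_pos: [0.5523, -0.0906, 0.1996]
tcp_rot: [-0.236, 0.731, 0.563, 0.305]
force: [-0.0, -1.1, -3.6]
grip_width: 0.267
finger_force: 98.2
```

```bash
python3 - <<'E'
from kin import *
p,r,s=S(); print(p,np.round(s["qpos"],2),s["force"])
q=s["qpos"]
for k in range(0,7):
    qq,e=ik(p,r@R.from_rotvec([0,-k*np.pi/12,0]).as_matrix(),q); q=qq; print(k*15,e.round(4),qq.round(2),links(qq)["wrist"].round(2))
O=np.array([.595,.046,0]); tx=np.array([np.sin(.24),np.cos(.24),0])
rf=tilt(tx,np.pi*.75); t=O-.06*tx+[0,0,.159]+rf[:,2]*.019
print(rel(t,rf)); qq,e=ik(t,rf,q); print(t,e.round(4),qq.round(2))
E
```

```text
[ 0.55225798 -0.09055874  0.19959364] [-0.58  0.53  1.68  0.77  1.33 -0.67] [-0.02955825 -1.0963376  -3.58314786]
0 0.0 [-0.58  0.53  1.68  0.77  1.33 -0.67] [ 0.5  -0.27  0.39]
15 0.0 [-0.48  0.45  1.68  0.56  1.2  -0.48] [ 0.52 -0.22  0.43]
30 0.0 [-0.37  0.41  1.67  0.3   1.11 -0.25] [ 0.53 -0.16  0.46]
45 0.0 [-0.25  0.4   1.66  0.01  1.08  0.01] [ 0.55 -0.09  0.46]
60 0.0 [-0.13  0.43  1.64 -0.28  1.12  0.26] [ 0.57 -0.03  0.46]
75 0.0 [-0.02  0.49  1.61 -0.54  1.22  0.47] [0.58 0.04 0.43]
90 0.0 [ 0.07  0.58  1.59 -0.75  1.36  0.64] [0.6  0.09 0.39]
(array([1.04, 0.79, 8.74]), array([-1.000e-02, -1.129e+01, -1.500e-01]))
[ 0.5775443  -0.02533023  0.14556497] 0.0 [ 0.17  0.7   1.51 -0.72  1.37  0.73]
```

Request:
move_arm(rows="-1 0 0 0 0 -0.6 0;-1 0 0 0 0 -1 0;-1 0 0 0 0 -1 0;-1 0 0 0 0 -1 0;-1 0 0 0 0 -1 0;-1 0 0 0 0 -1 0;-1 0 0 0 0 -1 0;-1 0 0 0 0 -1 0;-1 0 0 0 0 -1 0;-1 0 0 0 0 -1 0;-1 0 0 0 0 -1 -0.15;-1 0 0 0 0 -0.69 0;-1 0 0 0 0 0 0;-1 0 0 0 0 0 0;-1 0 0 0 0 0 0")

```text
clock: 11.0
ee_pos: [0.5528, -0.0913, 0.2005]
tcp_rot: [0.231, 0.726, 0.571, -0.304]
force: [0.2, 0.9, -2.8]
grip_width: 0.268
finger_force: 101.1
```

```bash
python3 - <<'E'
from kin import *
O=np.array([.595,.046,0]); tx=np.array([np.sin(.24),np.cos(.24),0])
rf=tilt(tx,np.pi*.75); t=O-.06*tx+[0,0,.159]+rf[:,2]*.019
p,r,s=S(); print(rel(t,rf),s["grip_width"],s["force"],s["moment"])
d=grab("scene"); P=pts(d); g=p-.019*r[:,2]; print("grasp",g)
cv2.imwrite("pics/s2.png",cv2.resize(d["image"][80:350,150:450,::-1],None,fx=2.2,fy=2.2))
I=d["image"].astype(int)
b=(np.hypot(P[...,0]-g[0],P[...,1]-g[1])<.09)&(P[...,2]>.035)&(P[...,2]<.25)&((I[...,0]-I[...,2]>15)|(I.min(-1)>100))
for z in np.arange(.04,.25,.015):
    q=P[b&(abs(P[...,2]-z)<.0075)]
    if len(q)>4: print(z.round(3),len(q),q.min(0).round(3),q.max(0).round(3),np.median(q,0).round(3))
E
```

```text
(array([ 8.83,  0.89, -1.05]), array([-0.08, -0.02,  0.05])) 0.2684363416614978 [ 0.18262833  0.86506533 -2.82980008] [ 0.70957169 -0.20591444 -0.04717246]
grasp [ 0.55615582 -0.07833391  0.21395572]
0.07 63 [ 0.552 -0.108  0.063] [ 0.581 -0.073  0.077] [ 0.573 -0.097  0.07 ]
0.13 38 [ 0.555 -0.106  0.124] [ 0.581 -0.063  0.137] [ 0.574 -0.095  0.135]
0.145 133 [ 0.546 -0.106  0.138] [ 0.583 -0.061  0.152] [ 0.575 -0.094  0.146]
0.16 180 [ 0.543 -0.104  0.153] [ 0.581 -0.062  0.167] [ 0.569 -0.091  0.16 ]
0.175 88 [ 0.548 -0.098  0.168] [ 0.573 -0.067  0.182] [ 0.565 -0.087  0.173]
0.19 6 [ 0.556 -0.092  0.183] [ 0.569 -0.082  0.186] [ 0.563 -0.09   0.184]
0.22 23 [ 0.536 -0.093  0.216] [ 0.569 -0.06   0.227] [ 0.56  -0.09   0.224]
0.235 146 [ 0.535 -0.093  0.228] [ 0.622 -0.048  0.242] [ 0.559 -0.082  0.236]
```

View pics/s2.png

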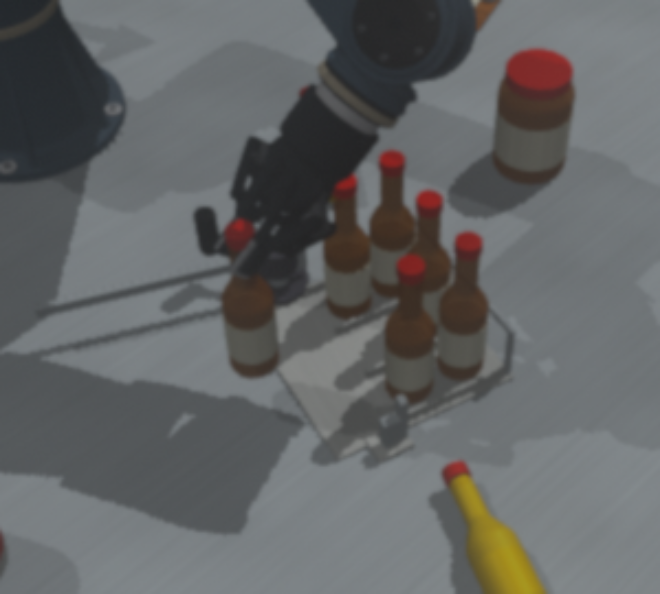

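The bottle hangs almost upright at crop (250,310), base about 60 mm above the table, clear of the rest. I'll carry it over the front of the tray floor (60 mm ahead of the row) and lower it.

Request:
move_arm(rows="-1 0.9 0.15 -0.9 0 0 0;-1 1.6 0.3 -1.6 0 0 0;-1 1.6 0.3 -1.6 0 0 0;-1 0.84 0.14 -0.84 0 0 0;-1 0.7 0 0.7 0 0 0;-1 1 0 1 0 0 0;-1 1 0 1 0 0 0;-1 0.6 0 0.6 0 0 0;-1 0 0 0 0 0 0;-1 0 0 0 0 0 0")

```text
clock: 12.3
ee_pos: [0.5779, -0.025, 0.1539]
tcp_rot: [0.231, 0.726, 0.572, -0.304]
force: [-0.3, -0.4, -3.7]
grip_width: 0.269
finger_force: 101.9
```

```bash
python3 - <<'E'
from kin import *
O=np.array([.595,.046,0]); tx=np.array([np.sin(.24),np.cos(.24),0])
rf=tilt(tx,np.pi*.75); t=O-.06*tx+[0,0,.159]+rf[:,2]*.019
p,r,s=S(); print(rel(t,rf),s["force"],p)
E
```

```text
(array([ 0.56, -0.01,  0.61]), array([-0.07, -0.01,  0.05])) [-0.31273661 -0.3997349  -3.71030027] [ 0.57785313 -0.02504355  0.15388161]
```

Request:
move_arm(rows="-1 0.14 0 0.14 0 0 0;-1 0.1 0 0.1 0 0 0;-1 0.1 0 0.1 0 0 0;-1 0 0 0 0 0 0")

```text
clock: 12.8
ee_pos: [0.5778, -0.025, 0.1493]
tcp_rot: [0.231, 0.726, 0.572, -0.305]
force: [-0.8, -0.2, 3.3]
grip_width: 0.274
finger_force: 101.5
```

Request:
move_arm(rows="-1 0 0 0 0 0 0;-1 0 0 0 0 0 0;-0.35 0 0 0 0 0 0;-0.2 0 0 0 0 0 0;0 0 0 0 0 0 0;0.2 0 0 0 0 0 0;0.2 0 0 0 0 0 0", force=20)

```text
clock: 13.68
ee_pos: [0.5776, -0.025, 0.1487]
tcp_rot: [0.231, 0.726, 0.572, -0.305]
force: [0.7, -0.4, 1.0]
grip_width: 0.603
finger_force: 0.0
```

```bash
python3 - <<'E'
from kin import *
p,r,s=S(); print(s["force"],s["grip_width"],s["finger_force"])
d=grab("scene"); cv2.imwrite("pics/s3.png",cv2.resize(d["image"][80:350,180:450,::-1],None,fx=2.2,fy=2.2))
E
```

```text
[ 0.66309218 -0.36830376  1.04995715] 0.6031982825535853 0.0
```

View pics/s3.png

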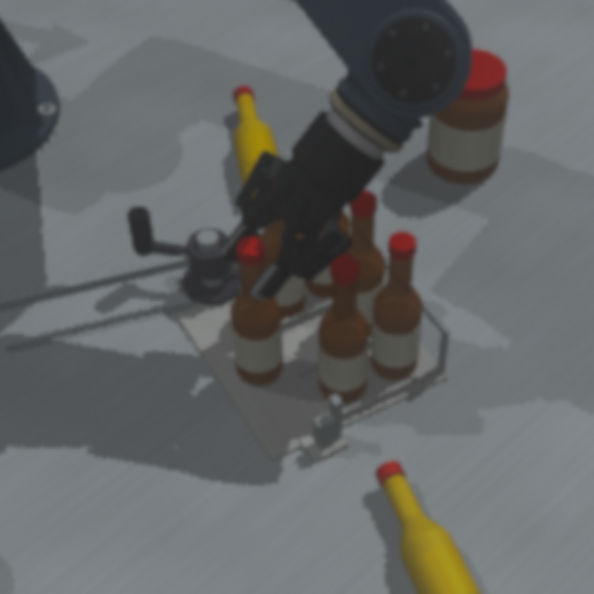

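Bottle stands free at crop (257,340), others unmoved. Backing off, turning the tool vertical, then measuring it.

Request:
move_arm(rows="0.2 0 0 -1.5 0 0 0;0.2 0 0 -3 0 0 0;0.2 0 0 -4 0 0 0;0.2 0 0 -4 0 0 0;0.2 0 0 -2.5 0 0.8 0;0.2 0 0 0 0 1.2 0;0.2 0 0 0 0 1.2 0;0.2 0 0 0 0 1.2 0;0.2 0 0 0 0 1.2 0;0.2 0 0 0 0 0 0;0.2 0 0 0 0 0 0")

```text
clock: 15.1
ee_pos: [0.6043, 0.0781, 0.2552]
tcp_rot: [-0.004, 0.787, 0.617, -0.006]
force: [0.6, -0.2, -0.3]
grip_width: 0.604
finger_force: 0.0
```

```bash
cat > caps.py <<'E'
from kin import *
def caps(n):
    d=grab(n); P=pts(d); I=d["image"].astype(int)
    m=((I[...,0]-I[...,1]>50)&(I[...,0]>1.8*I[...,2])&(P[...,2]>.16)&(P[...,2]<.2)&(P[...,0]<.75)&(P[...,0]>.48)&(P[...,1]<.2)&(P[...,1]>-.12)).astype(np.uint8)
    k,l,st,c=cv2.connectedComponentsWithStats(m)
    for i in range(1,k):
        if st[i,4]>20:
            q=P[(l==i)&(P[...,2]>.18)]; q=q if len(q) else P[l==i]
            print(n,c[i].round(),st[i,4],((q.min(0)+q.max(0))/2).round(4),q[:,2].max().round(3))
    return d
E
python3 - <<'E'
from caps import *
for n in("top","scene"): d=caps(n)
p,r,s=S(); tx=np.array([np.sin(.24),np.cos(.24),0]); print(p,np.round(s["qpos"],2)); print(rel(p,tilt(tx,np.pi/2)))
E
```

```text
top [320. 269.] 133 [ 0.5811 -0.0126  0.186 ] 0.191
scene [328. 152.] 71 [0.5426 0.1244 0.1861] 0.19
scene [306. 162.] 79 [0.5315 0.0667 0.1855] 0.188
scene [345. 171.] 76 [0.6102 0.1081 0.1856] 0.189
scene [362. 190.] 85 [0.6757 0.0925 0.1858] 0.19
scene [293. 192.] 59 [ 0.58   -0.0134  0.1842] 0.188
scene [336. 200.] 100 [0.6591 0.0332 0.185 ] 0.189
[0.604323   0.07852537 0.25468638] [ 0.05  0.45  1.45 -0.    1.26  0.29]
(array([0., 0., 0.]), array([-0.1 ,  0.03, -0.  ]))
```

```bash
python3 - <<'E'
from kin import *
tx=np.array([np.sin(.245),np.cos(.245),0]); print(rel([.5806,-.013,.14],tilt(tx,np.pi/2)))
E
```

```text
(array([-9.4 ,  0.03, 11.51]), array([-0.1 ,  0.03,  0.03]))
```

Request:
move_arm(rows="0.2 -2.4 0 0 -0.1 0.03 0.03;0.2 -3.5 0 0 0 0 0;0.2 -3.5 0 0 0 0 0;0.2 0 0 0 0 0 0;0.2 0 0 3 0 0 0;0.2 0 0 3.5 0 0 0;0.2 0 0 3.5 0 0 0;0.2 0 0 1.5 0 0 0;0.2 0 0 0 0 0 0;-1 0 0 0 0 0 0;-1 0 0 0 0 0 0;-1 0 0 0 0 0 0;-1 0 0 0 0 0 0", force=40)

```text
clock: 16.82
ee_pos: [0.5824, -0.0135, 0.1412]
tcp_rot: [0.001, 0.789, 0.615, 0.002]
force: [-1.0, 0.4, 6.2]
grip_width: 0.297
finger_force: 38.8
```

```bash
python3 - <<'E'
from kin import *
p,r,s=S(); print(p,s["force"],s["grip_width"]); print(rel(p+[.0147,.061,.006]),rel(p+[.0147,.061,0]), rel(p,tilt([np.sin(.245),np.cos(.245)],np.pi/2)))
E
```

```text
[ 0.58238091 -0.01351277  0.14124123] [-0.97609311  0.44333544  6.16084236] 0.2973684445448942
(array([ 6.28, -0.06, -0.59]), None) (array([ 6.27, -0.06,  0.01]), None) (array([0., 0., 0.]), array([ 0.02, -0.01, -0.01]))
```

Request:
move_arm(rows="-1 0 0 -0.4 0 0 0;-1 0 0 -0.5 0 0 0;-1 1 0 0 0 0 0;-1 1.6 0 0 0 0 0;-1 1.6 -0.05 0 0 0 0;-1 1.3 0 0 0 0 0;-1 0.75 0 0 0 0 0;-1 0 0 0 0 0 0;-1 0 0 0.3 0 0 0;-1 0 0 0.2 0 0 0;-1 0 0 0.2 0 0 0;-1 0 0 0 0 0 0")

```text
clock: 18.32
ee_pos: [0.5963, 0.0471, 0.1417]
tcp_rot: [-0.0, 0.789, 0.615, 0.001]
force: [-0.8, -0.8, -3.2]
grip_width: 0.291
finger_force: 39.5
```

```bash
python3 - <<'E'
from caps import *
p,r,s=S(); print(p,s["force"])
d=caps("scene"); cv2.imwrite("pics/s4.png",cv2.resize(d["image"][100:310,200:430,::-1],None,fx=2.6,fy=2.6))
E
```

```text
[0.59630217 0.04712088 0.14171119] [-0.7728432  -0.77646563 -3.21457735]
scene [345. 171.] 75 [0.6106 0.1069 0.185 ] 0.188
scene [363. 190.] 81 [0.6762 0.091  0.1856] 0.188
scene [337. 201.] 99 [0.6599 0.0331 0.1849] 0.188
```

View pics/s4.png

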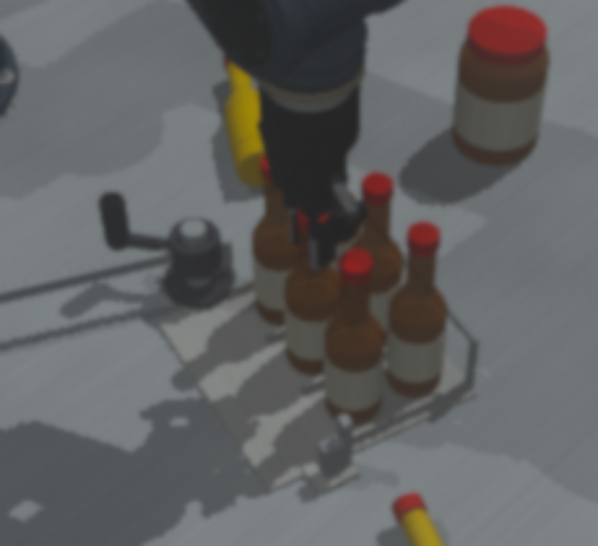

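In line at crop (310,320), still hanging by about 1–2 mm (force −3 N). Lower until contact, release, back off upward.

Request:
move_arm(rows="-1 0 0 0.1 0 0 0;-1 0 0 0.1 0 0 0;-1 0 0 0 0 0 0")

```text
clock: 18.75
ee_pos: [0.5971, 0.0474, 0.1413]
tcp_rot: [0.001, 0.789, 0.615, 0.002]
force: [-2.2, -0.6, 7.3]
grip_width: 0.293
finger_force: 40.8
```

Request:
move_arm(rows="-0.4 0 0 0 0 0 0;-0.2 0 0 0 0 0 0;0 0 0 0 0 0 0;0.1 0 0 0 0 0 0;0.1 0 0 0 0 0 0;0.1 0 0 -1.5 0 0 0;0.1 0 0 -3 0 0 0;0.1 0 0 -5 0 0 0;0.1 0 0 -5 0 0 0;0.1 0 0 0 0 0 0", force=20)

```text
clock: 20.0
ee_pos: [0.5977, 0.0471, 0.2901]
tcp_rot: [0.002, 0.789, 0.615, 0.004]
force: [0.0, -0.2, -1.5]
grip_width: 0.548
finger_force: 0.0
```

```bash
python3 - <<'E'
from caps import *
p,r,s=S(); print(p,s["clock"],s["qpos"])
caps("scene")
# lever geometry
C=np.array([.4545,.029]); K=np.array([.3931,-.0097]); print(np.hypot(*(K-C)),np.degrees(np.arctan2(*(K-C)[::-1])))
D=np.load("top0.npz"); P=D["P"]
for lo,hi,box in((.092,.108,None),(.075,.084,None),(.062,.073,None)):
    m=(P[...,2]>lo)&(P[...,2]<hi)&(np.hypot(P[...,0]-C[0],P[...,1]-C[1])<.03 if lo<.09 else np.hypot(P[...,0]-K[0],P[...,1]-K[1])<.03)
    q=P[m]; print(len(q),q.mean(0).round(4),cv2.minEnclosingCircle(q[:,:2].astype(np.float32)))
E
```

```text
[0.59768348 0.04710525 0.29010451] 20.0 [4.94097702e-04 3.86621562e-01 1.45183725e+00 1.21642146e-03
 1.29362785e+00 2.46298183e-01]
scene [328. 153.] 50 [0.5451 0.1235 0.1854] 0.189
scene [306. 162.] 79 [0.5315 0.0675 0.1856] 0.189
scene [345. 171.] 74 [0.6101 0.1071 0.1856] 0.19
scene [320. 181.] 87 [0.5957 0.0473 0.1852] 0.189
scene [362. 190.] 86 [0.6766 0.091  0.1854] 0.19
scene [336. 200.] 100 [0.6591 0.033  0.1851] 0.189
0.07257857810676648 -147.7770495205167
92 [ 0.393  -0.0096  0.0993] ((0.3927958011627197, -0.009414531290531158), 0.011605381034314632)
81 [0.4549 0.0321 0.0789] ((0.4551240801811218, 0.03181719407439232), 0.011703403666615486)
251 [0.4552 0.0319 0.0681] ((0.45506343245506287, 0.03153067082166672), 0.023872070014476776)
```

```bash
python3 - <<'E'
from kin import *
t=np.array([.552,-.834,0]); Rt=frame([0,0,-1],t); p,r,s=S()
T=np.array([.3928,-.0095,.069]); print(rel(T,Rt))
print(ik(T,Rt,s["qpos"]))
C=np.array([.4551,.0317]); 
for th in(-95,-44):
    a=np.radians(th); k=np.r_[C+.0747*np.array([np.cos(a),np.sin(a)]),.069]; x=ik(k,frame([0,0,-1],[-np.sin(a),np.cos(a),0]),s["qpos"]); print(k,x)
E
```

```text
(array([-10.51, -18.51,  21.72]), array([ 0.03, -0.03,  5.3 ]))
(array([-1.42828442e-01,  3.59767100e-01,  2.16765755e+00, -1.34413878e-09,
        6.14168004e-01,  8.43293057e-01]), np.float64(1.4964993688693085e-09))
[ 0.44858947 -0.04271574  0.069     ] (array([-1.98332108e-01,  4.36553896e-01,  2.02784957e+00, -1.80591391e-11,
        6.77189187e-01, -1.11065646e-01]), np.float64(9.245839082743388e-12))
[ 0.50883468 -0.02019098  0.069     ] (array([-1.31118918e-01,  5.15366183e-01,  1.87987551e+00, -2.12303549e-08,
        7.46350939e-01, -9.33970339e-01]), np.float64(8.251178851281793e-09))
```

Request:
move_arm(rows="0.2 -1.8 -3.1 0 0.03 -0.03 0;0.2 -1.75 -3.1 0 0 0 0;0.2 -1.74 -3.08 0 0 0 0;0.2 -1.74 -3.08 0 0 0 0;0.2 -1.74 -3.08 0 0 0 0;0.2 -1.74 -3.07 0 0 0 0;0.2 0 0 3 0 0 1.1;0.2 0 0 3 0 0 1.1;0.2 0 0 3 0 0 1.1;0.2 0 0 1 0 0 1;0.2 0 0 0 0 0 1;0.2 0 0 0 0 0 0")

```text
clock: 21.55
ee_pos: [0.3902, -0.0098, 0.185]
tcp_rot: [0.0, 0.957, 0.289, -0.003]
force: [-0.3, 0.1, 0.3]
grip_width: 0.606
finger_force: 0.0
```

```bash
python3 - <<'E'
from kin import *
t=np.array([.552,-.834,0]); Rt=frame([0,0,-1],t); p,r,s=S()
print(s["clock"],rel([.3928,-.0095,.069],Rt))
E
```

```text
21.55 (array([ 0.3 ,  0.14, 11.6 ]), array([-0.01,  0.04,  0.01]))
```

Request:
move_arm(rows="0.2 0.25 0.1 3 0 0 0;0.2 0 0 4 0 0 0;0.2 0 0 3 0 0 0;0.2 0 0 1.5 0 0 0;0.2 0 0 0 0 0 0;-1 0 0 0 0 0 0;-1 0 0 0 0 0 0;-1 0 0 0 0 0 0;-1 0 0 0 0 0 0", force=30)

```text
clock: 22.68
ee_pos: [0.3931, -0.0096, 0.0713]
tcp_rot: [0.001, 0.957, 0.289, -0.002]
force: [-3.1, 0.5, 8.1]
grip_width: 0.267
finger_force: 29.2
```

Request:
move_arm(rows="-1 0 0 -0.3 0 0 0;-1 0.02 0.52 0 0 0 -0.5;-1 0.07 1.04 0 0 0 -1;-1 0.07 1.04 0 0 0 -1;-1 0.07 1.04 0 0 0 -1;-1 0 0 0 0 0 0")

```text
clock: 23.42
ee_pos: [0.42, -0.033, 0.0729]
tcp_rot: [-0.001, 0.859, 0.512, -0.001]
force: [6.9, 15.0, -20.2]
grip_width: 0.27
finger_force: 33.5
```

```bash
python3 - <<'E'
from kin import *
p,r,s=S(); C=np.array([.4551,.0317]); v=p[:2]-C; print(p,s["force"],np.hypot(*v),np.degrees(np.arctan2(v[1],v[0])),np.degrees(np.arctan2(r[1,1],r[0,1])))
E
```

```text
[ 0.42004247 -0.03302688  0.07292135] [  6.85399949  15.04131938 -20.21273577] 0.07361113314793068 -118.44096754414916 -28.423928888294753
```

Request:
move_arm(rows="-1 0.15 0 0.2 0 0 0;-1 0.08 1.04 0 0 0 -1;-1 0.08 1.04 0 0 0 -1;-1 0.08 1.04 0 0 0 -1;-1 0 0 0 0 0 0", force=20)

```text
clock: 24.05
ee_pos: [0.451, -0.0406, 0.0726]
tcp_rot: [-0.0, 0.733, 0.68, -0.001]
force: [-2.8, 11.6, 15.2]
grip_width: 0.268
finger_force: 36.9
```

```bash
python3 - <<'E'
from kin import *
p,r,s=S(); C=np.array([.4551,.0317]); v=p[:2]-C; print(p,"tool-frame force",(r.T@s["force"]).round(1),np.hypot(*v),np.degrees(np.arctan2(v[1],v[0])),np.degrees(np.arctan2(r[1,1],r[0,1])))
E
```

```text
[ 0.45102762 -0.04057541  0.07262118] tool-frame force [ 11.4  -3.7 -15.2] 0.0723900453738971 -93.22493465286803 -4.340391880764377
```

Request:
move_arm(rows="-1 0.12 0 -0.1 0 0 0;-1 0.08 1.03 0 0 0 -1;-1 0.08 1.03 0 0 0 -1;-1 0.08 1.03 0 0 0 -1;-1 0.08 1.03 0 0 0 -1;-1 0.08 1.03 0 0 0 -1;-1 0.04 0.52 0 0 0 -0.5;-1 0 0 0 0 0 0")

```text
clock: 25.05
ee_pos: [0.5023, -0.0217, 0.0726]
tcp_rot: [-0.002, 0.426, 0.905, -0.001]
force: [-7.0, 9.9, 9.4]
grip_width: 0.267
finger_force: 36.4
```

```bash
python3 - <<'E'
from caps import *
p,r,s=S(); C=np.array([.4551,.0317]); v=p[:2]-C; print(p,"tool-frame force",(r.T@s["force"]).round(1),np.hypot(*v),np.degrees(np.arctan2(v[1],v[0])),np.degrees(np.arctan2(r[1,1],r[0,1])))
d=grab("top"); P=pts(d); cv2.imwrite("pics/t5.png",cv2.resize(d["image"][190:390,220:430,::-1],None,fx=2.9,fy=2.9,interpolation=cv2.INTER_CUBIC))
E
```

```text
[ 0.50227138 -0.02165121  0.07264129] tool-frame force [12.1  0.9 -9.4] 0.0712144028214117 -48.51794672979021 39.56349442123169
```

View pics/t5.png

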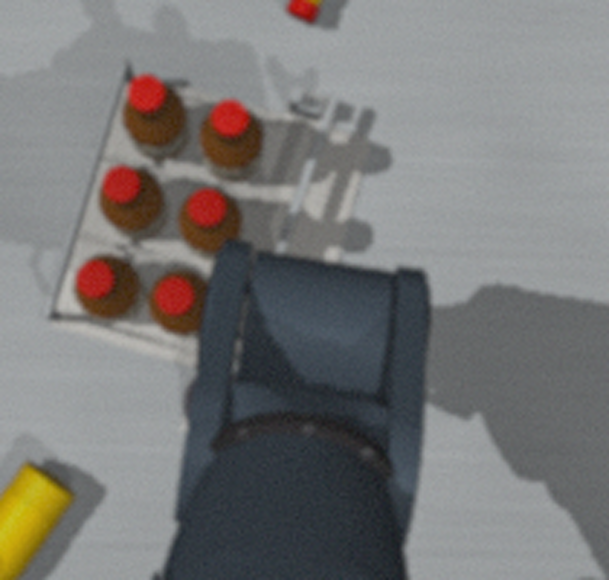

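The bar (crop (300,190)) lies almost across the front; the bottles stand in line. Measure the bar's angle, then creep on.

```bash
cat > bar.py <<'E'
from caps import *
def bar():
    C=np.array([.4551,.0317]); out=[]
    for n in("top","scene"):
        d=grab(n); P=pts(d)
        # rows of tray: points at bar height ahead of the row line
        tx=np.array([np.sin(.24),np.cos(.24)]); ty=np.array([-tx[1],tx[0]]); O=np.array([.595,.0465])
        u=(P[...,:2]-O)@tx; w=(P[...,:2]-O)@ty
        m=(P[...,2]>.046)&(P[...,2]<.062)&(u<-.03)&(u>-.11)&(w<.03)&(w>-.115)
        q=P[m][:,:2].astype(np.float32)
        if len(q)<20: print(n,len(q)); continue
        l=cv2.fitLine(q,cv2.DIST_HUBER,0,.01,.01).ravel(); e=q.mean(0)-C
        print(n,len(q),"line dir",np.degrees(np.arctan2(l[1],l[0])).round(2),"from axis",np.degrees(np.arctan2(e[1],e[0])).round(2),"u of ends",[(u[m][abs(w[m]-k)<.01].mean()).round(4) if (abs(w[m]-k)<.01).any() else None for k in(0,-.05,-.1)])
E
python3 -c "
from bar import *
bar()"
```

```text
top 187 line dir -18.19 from axis -17.99 u of ends [np.float64(-0.0579), np.float64(-0.0621), np.float64(-0.0659)]
scene 246 line dir -17.76 from axis -18.22 u of ends [np.float64(-0.0585), np.float64(-0.0623), np.float64(-0.0666)]
```

Request:
move_arm(rows="-1 0.1 0.2 0 0 0 -0.2;-1 0.02 0.2 0 0 0 -0.2;-1 0 0 0 0 0 0")

```text
clock: 25.58
ee_pos: [0.5052, -0.0188, 0.0727]
tcp_rot: [-0.001, 0.401, 0.916, -0.001]
force: [-2.4, 5.7, 5.9]
grip_width: 0.268
finger_force: 36.0
```

```bash
python3 -c "
from bar import *
bar(); p,r,s=S(); print((r.T@s['force']).round(1),p)"
```

```text
top 184 line dir -14.27 from axis -15.02 u of ends [np.float64(-0.0509), np.float64(-0.052), np.float64(-0.0533)]
scene 261 line dir -15.18 from axis -15.25 u of ends [np.float64(-0.0511), np.float64(-0.0528), np.float64(-0.0539)]
[ 6.7  1.9 -5.7] [ 0.50517853 -0.01885032  0.07270288]
```

Request:
move_arm(rows="-1 0.01 0.13 0 0 0 -0.13;-1 0 0 0 0 0 0")

```text
clock: 25.92
ee_pos: [0.5061, -0.018, 0.0727]
tcp_rot: [-0.001, 0.393, 0.92, -0.001]
force: [-4.0, 5.2, 6.6]
grip_width: 0.267
finger_force: 36.1
```

```bash
python3 -c "
from bar import *
bar(); p,r,s=S(); print((r.T@s['force']).round(1),p)"
```

```text
top 180 line dir -14.15 from axis -14.08 u of ends [np.float64(-0.0486), np.float64(-0.049), np.float64(-0.0494)]
scene 252 line dir -13.94 from axis -14.29 u of ends [np.float64(-0.0494), np.float64(-0.0495), np.float64(-0.0499)]
[ 6.   1.1 -6.7] [ 0.50605916 -0.01796783  0.07273545]
```

Request:
move_arm(rows="-1 0.01 0.13 0 0 0 -0.13;-1 0 0 0 0 0 0")

```text
clock: 26.28
ee_pos: [0.507, -0.017, 0.0727]
tcp_rot: [-0.001, 0.384, 0.923, -0.001]
force: [-3.0, 4.4, 5.7]
grip_width: 0.265
finger_force: 36.0
```

```bash
python3 -c "
from bar import *
bar(); p,r,s=S(); print((r.T@s['force']).round(1),p)"
```

```text
top 178 line dir -12.97 from axis -13.14 u of ends [np.float64(-0.0461), np.float64(-0.0457), np.float64(-0.0451)]
scene 254 line dir -12.38 from axis -13.33 u of ends [np.float64(-0.047), np.float64(-0.0461), np.float64(-0.0458)]
[ 5.7  1.5 -6.4] [ 0.50698174 -0.01704925  0.07272273]
```

Request:
move_arm(rows="-1 0.01 0.13 0 0 0 -0.13;-1 0 0 0 0 0 0")

```text
clock: 26.62
ee_pos: [0.5069, -0.0167, 0.0726]
tcp_rot: [-0.002, 0.376, 0.927, -0.002]
force: [-8.2, -2.2, 9.5]
grip_width: 0.265
finger_force: 36.5
```

```bash
python3 -c "
from bar import *
bar(); p,r,s=S(); print((r.T@s['force']).round(1),p)"
```

```text
top 179 line dir -12.76 from axis -12.98 u of ends [np.float64(-0.0458), np.float64(-0.0452), np.float64(-0.0446)]
scene 253 line dir -12.77 from axis -13.13 u of ends [np.float64(-0.0464), np.float64(-0.046), np.float64(-0.045)]
[ 5.  -6.8 -9.6] [ 0.50694126 -0.01668712  0.0726025 ]
```

End stop felt (1.86 rad, bar at −13.0°). Back off about 1.5° to the mark, release, retreat straight up.

Request:
move_arm(rows="-1 0 -0.26 0 0 0 0.26;-1 0 0 0 0 0 0;-0.35 0 0 0 0 0 0;-0.1 0 0 0 0 0 0;0.1 0 0 0 0 0 0;0.1 0 0 0 0 0 0;0.1 0 0 -1.5 0 0 0;0.1 0 0 -3 0 0 0;0.1 0 0 -5 0 0 0;0.1 0 0 -5 0 0 0;0.1 0 0 -5 0 0 0;0.1 0 0 0 0 0 0")

```text
clock: 28.22
ee_pos: [0.5081, -0.0181, 0.2718]
tcp_rot: [0.002, 0.393, 0.92, -0.001]
force: [0.2, 0.3, 0.1]
grip_width: 0.549
finger_force: 0.0
```

```bash
python3 -c "
from bar import *
bar(); d=caps('scene'); p,r,s=S(); print(s['clock'],s['force'],p)
cv2.imwrite('pics/s6.png',cv2.resize(d['image'][100:320,180:450,::-1],None,fx=2.5,fy=2.5))"
```

```text
top 139 line dir -14.15 from axis -14.58 u of ends [None, np.float64(-0.051), np.float64(-0.0515)]
scene 253 line dir -14.34 from axis -14.79 u of ends [np.float64(-0.0504), np.float64(-0.0512), np.float64(-0.0521)]
scene [328. 152.] 63 [0.5431 0.1233 0.1855] 0.189
scene [306. 162.] 76 [0.5323 0.0656 0.1854] 0.189
scene [345. 170.] 72 [0.6091 0.108  0.1862] 0.19
scene [319. 181.] 84 [0.5946 0.048  0.1855] 0.188
scene [363. 190.] 80 [0.6757 0.0924 0.1855] 0.188
scene [336. 200.] 94 [0.6583 0.0328 0.1856] 0.189
28.375 [-0.48046153 -0.73488538  0.27639223] [ 0.50621493 -0.0178993   0.26680593]
```

View pics/s6.png

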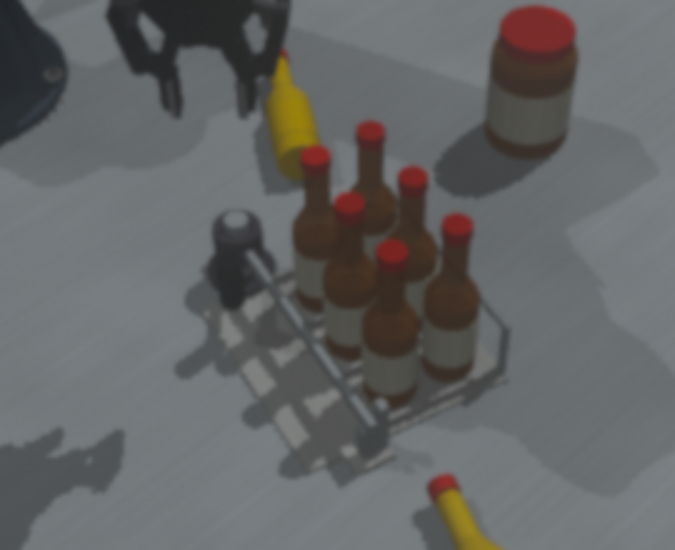

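The bar runs from the collar (crop (240,250)) to its rest (370,430). By the camera it is 1.6° short of the end stop, so at about 1.83 rad. All six bottles stand, and the gripper is clear.

```bash
python3 -c "
from station import *
print(job_done())"
```

```text
the job is handed in; nothing more can be done
None
```

The fallen bottle stands released in the middle front place, the stop bar is at its locked mark (about 1.83 rad, measured back from the end stop), the other bottles did not move measurably, and the job is handed in (no verdict was returned).

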